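# Hold a spring clip open around a price card in a bakery

### The job

Key in the code that releases the price card on the card printer: press the round key, then the square key, then the long bar key, one at a time, each right down. Then pick the wooden spring clip up by its handles, squeeze it wide open, and bring its gaping jaws level around the card's free upright edge, about half-way up the card, with the edge well inside the jaws and the clip clear of the card; do not bump the card or shift the muffin, the bun and the mug. Finish while still holding the clip squeezed open there, ready to take the card: do not let go.

Things in the scene. Friction and masses are not known exactly. Their poses are not given: they have to be found in the camera images.
- printer: Black card printer, a fixed block 200 (x) x 220 (y) x 50 mm high; origin: centre of its underside, z up. Three white keys stand on its top at x = -60 mm, y = -65, 0, +65 mm (order varies). The card stands at x = +50 mm; a black guide post 20 x 18 mm at y = +80 to +98 mm, rising to 175 mm above the counter, holds the card's +y edge.
- card: Rigid upright price card, fixed in the printer: 4 mm thick (its x), 100 mm wide (its y, -50 to +50 mm), 110 mm high, from 50 to 160 mm above the counter; origin at the centre of its lower edge, axes parallel to the printer's.
- card_edge (a point): Middle of the card's free upright edge (its -y edge, away from the guide post), half-way up, 105 mm above the counter. The point's axes are the card's: +y runs into the card, x is across its 4 mm thickness.
- key_round_top (a point): Centre of the top face of the round key (24 mm diameter), about 63 mm above the counter when up; it stands 9 mm proud of its flat bezel. Pressed straight down.
- key_square_top (a point): Centre of the top face of the square key (24 x 24 mm), otherwise as the round key.
- key_bar_top (a point): Centre of the top face of the bar key (40 mm along the printer's x, 14 mm wide), otherwise as the round key.
- key_round (a joint): Travel of the round key: 0 up, 0.005 m fully down; its spring takes 1.5 N to start and 5 N fully down. It springs back.
- key_square (a joint): Travel of the square key, as for the round key.
- key_bar (a joint): Travel of the bar key, as for the round key.
- clip: Loose wooden spring clip with a steel pin, about 70 g, lying flat on the counter, 22 mm high, like a clothes peg with its hinge pin upright. Origin at the foot of the pin, z up. Jaws run to +x, tips 62 mm from the pin; flat handles run to -x, ends 59 mm from the pin. At rest the jaws are shut (2 mm apart) and the handles splay in a V, 53 mm over their outer ends.
- jaw_left (a joint): Turn of the clip's left lever (its +y jaw) about the pin: 0 shut, 0.22 rad fully open at the stop; springs shut.
- jaw_right (a joint): Turn of the clip's right lever (its -y jaw), as for the left one.
- muffin: Bystander: muffin in a paper cup, 80 mm wide, 78 mm high; origin at the centre of its underside.
- bun: Bystander: round bun with a cracked cream crust, 104 mm wide, about 60 mm high; origin at the centre of its underside.
- cup: Bystander: white mug, 76 mm wide, 85 mm high, handle to its +y; origin at the centre of its underside.
- clip_grip (a point): Where to squeeze the clip: midway between the handles, 42 mm behind the pin (clip's -x), 11 mm above its underside. Fingers come from above and close along the clip's y. Squeezed fully, the handles are parallel, 28 mm over the outsides, against a stop. The springs take about 8 N per handle to start, 12 N at the stop; a grip of 30 to 60 N holds it firmly.
- clip_tip (a point): Midway between the jaw tips, 62 mm ahead of the pin (clip's +x), 11 mm above its underside. Fully open, the jaws form a V that gapes 29 mm here and 19 mm at 40 mm from the pin. The jaws are 6 mm thick each.
Not all that is in view belongs to the job. Of the things like the clip, leave any that is green; of the rest the smaller one is meant.

How it is judged (in metres and radians):
On the way, in this order (a step that is already met when the one before it is completed fails the run):
1. the round key is fully down, alone (value of joint key_round above 0.004 m and value of joint each of key_square, key_bar below 0.0015 m), for 0.1 s.
2. then the square key is fully down, alone (value of joint key_square above 0.004 m and value of joint each of key_round, key_bar below 0.0015 m), for 0.1 s.
3. then the bar key is fully down, alone (value of joint key_bar above 0.004 m and value of joint each of key_round, key_square below 0.0015 m), for 0.1 s.
4. then the clip is lifted in the fingers (height (world z) of clip above 0.04 m and contact force between the fingers and clip above 3 N), for 0.2 s.
At the end, for the whole second after the job is handed in: Fingers hold the clip still, each lever open over 0.15 rad; level and in line with the card within 0.25 rad; the card edge 20 to 55 mm from the pin, within 8 mm of the jaws' middle; clip mid-height within 30 mm of half-way up the card; clip touching neither card nor printer; keys up (value of joint each of jaw_left, jaw_right above 0.15 rad and x of card_edge in the frame of clip between 0.02 and 0.055 m and y of card_edge in the frame of clip between -0.008 and 0.008 m and z of card_edge in the frame of clip between -0.019 and 0.041 m and angle between clip's own z axis and vertical below 0.25 rad and angle between the x axis of clip and the y axis of card_edge, either way round below 0.25 rad and contact force between the fingers and clip above 3 N and contact force between clip and card below 0.5 N and contact force between clip and printer below 0.5 N and linear speed of clip below 0.02 m/s and value of joint each of key_round, key_square, key_bar below 0.0015 m); the arm keeps its last pose, push and grip.
It fails at once if two keys pressed at once (value of joint each of key_round, key_square above 0.003 m or value of joint each of key_round, key_bar above 0.003 m or value of joint each of key_square, key_bar above 0.003 m).
It fails at once if the card is bumped (over 4 N) (contact force between card and anything else above 4 N).
It fails at once if the muffin, bun or mug is shifted by more than 30 mm (distance of any of muffin, bun, cup from where it was at the start of the episode above 0.03 m).
It also fails if it takes over 61 s, if anything falls off the work surface, if the arm or the gripper's body presses on something with over 40 N, if the wrist force passes 120 N, or if a joint passes its speed limit or range.

### The arm

A 6-joint arm with a two-finger parallel gripper is mounted at the origin on the work surface. World frame = base frame: x ahead of the robot, y to its left, z up, the work surface at z = 0. Lengths are in mm, angles in rad, forces in N, time in s.
With the tool pointing down it reaches from about 275 to 1000 mm from the base axis. Payload 8.4 kg.
Tool frame: the origin (TCP) lies at the very end of the fingers, on their centre line; the grasp point (between the pads) lies 19 mm behind it; z points along the fingers, y is the line along which they close (so a half turn about z gives the same grasp; the last joint's range is limited). The gripper opens to 85 mm and grips with 20 to 120 N. Pads are 22 mm wide; open, the fingers measure 114 mm over their backs; the gripper's body (76 mm by 85 mm) begins 54 mm behind the grasp point. The pads swing forward as they close: fully open they stand 13 mm farther back than shut.
Start: joints at [1.315, 0.353, 1.633, -0, 1.155, -0.002], TCP at [156.926, 604.981, 210.181] pointing down, gripper open.
Joint ranges: [-2.63, 2.63], [-0.92, 2.1], [0.06, 2.66], [-1.3, 4.44], [0, 2.69], [-3.02, 3.02]. Speed limits (rad/s): [2.22, 2.22, 2.79, 3.14, 3.14, 3.14].

### API

Orientations are given as [roll, pitch, yaw] about the fixed x, y, z axes, in that order (R = Rz(yaw) Ry(pitch) Rx(roll)).
In Python, from rig import sensors, grab_frame, camera_params, order gives the robot as it stands. The module is installed in compiled form; this text tells all that it offers.
- The arm moves only by the tool move_arm, never from a script. Its argument "motion" is a list of rows, each a list of 7 numbers: the turn, a rotation vector about the tool's x, y, z in parts of the range, where 1.0 means 2 pi rad, then the shift along the tool's x, y, z in normalised numbers (1 is 60 cm), then the finger opening in m, from 0 to 0.0854. A call has 1 to 8 rows; each row is the pose to reach, as a shift and turn from the pose commanded when the call began, along the tool's axes at that moment; what a row does not reach only later rows make up. A row lasts 1/8 s, in which the tool goes at most 62.5 mm and 10.7 degrees, less where a joint would pass 70% of its speed; a pose out of reach is approached as far as the arm can. Shift and turn numbers lie between -1 and 1, and a call with a number outside is refused. A call with a gripper value outside its range is refused whole. The fingers move at their own pace and stop on an object; "grip_force" is the grip in N (left out, the last holds). Time passes only in rows, so rows that repeat a pose let the fingers close. It gives the time, the measured TCP pose, the force, the opening and the grip force at its end, in the units of the state.
- sensors.sense(): the state, without advancing time (a new reading comes with each control period).
- grab_frame(name): name is "side" or "top"; returns (picture, depth): 480x640x3 uint8, red, green, blue; 480x640 float32, mm along the optical axis (not along the pixel's ray), 0 where there is no reading.
- camera_params(name): a dict with "camera_matrix" (3x3 intrinsics, pixels), "world_from_camera" (4x4, takes a point from camera to world coordinates). Camera axes: x right, y down, z forward; pixel columns grow to the right and rows downward; lengths in mm; the calibration is good to about 2 mm. A picture is of the moment at which its call begins. camera_params takes no time and is no camera call.
- order.sign_off(): hands the job in; it is judged then, once.
The state is a dict: "clock": time; "qpos": joint angles; "qvel": joint speeds; "joint_efforts": joint torques, N m; "eef_pos": TCP position; "tcp_rot": TCP orientation; "contact_force": force on the tool from outside, world axes, zero at the start; "wrist_torque": the same for the moment, N m; "opening": opening from 0.0 (shut) to 1.0 (fully open); "grasp_force": force on a finger pad.
Only numpy, scipy, OpenCV 4.12 (cv2) and the standard library are available. Lean on these libraries where they do the work, as an engineer would, in place of code of your own. Each camera call takes 0.05 s, during which the arm holds its last target. There are 200 camera calls.

## Working session

There is one attempt and no reset: what is moved stays moved. The work goes in short steps, Python scripts to look and compute and a tool call to move; the robot and the scene stay as the last step left them, time stands still between calls to the robot, and variables do not carry over. Pictures are saved under pics/ and viewed, at most 12 in all, crops included, and the job is handed in when it is done.

Besides the shell and the picture viewer there is one more tool, called after "Emit:" by a JSON object that holds its "op" and its "data". move_arm: Moves the arm, as the interface text tells. Its arguments: {"type":"object","properties":{"motion":{"type":"array","items":{"type":"array","items":{"type":"number"}}},"grip_force":{"type":"number"}},"required":["motion"]}

```bash
mkdir -p pics
python3 - <<'E'
from rig import sensors, grab_frame, camera_params
import cv2,numpy as np
for n in("top","side"):
    p,d=grab_frame(n); cv2.imwrite(f"pics/{n}0.png",p[:,:,::-1]); np.savez(f"{n}0.npz",p=p,d=d)
    c=camera_params(n); print(n,np.round(c["camera_matrix"],1).tolist(),np.round(c["world_from_camera"],3).tolist())
s=sensors.sense(); print(s)
E
```

```text
top [[581.0, 0.0, 305.9], [0.0, 581.0, 245.0], [0.0, 0.0, 1.0]] [[-0.013, -0.991, 0.13, 394.22], [-1.0, 0.012, -0.009, 50.871], [0.007, -0.13, -0.992, 1387.74], [0.0, 0.0, 0.0, 1.0]]
side [[446.2, 0.0, 312.3], [0.0, 446.2, 239.9], [0.0, 0.0, 1.0]] [[0.981, -0.123, 0.149, 406.962], [-0.192, -0.548, 0.814, -692.157], [-0.018, -0.827, -0.561, 593.515], [0.0, 0.0, 0.0, 1.0]]
{'clock': 0.1, 'qpos': array([ 1.31460474e+00,  3.53586491e-01,  1.63405627e+00, -2.34810305e-05,
        1.15521066e+00, -2.37978373e-03]), 'qvel': array([ 0.00154875, -0.00160313, -0.00104787,  0.00032779, -0.00112588,
        0.00044604]), 'joint_efforts': array([ 8.88940995e-04, -6.06360126e+01, -3.42816389e+01,  1.26594814e-04,
        3.93275972e-03,  3.12496934e-05]), 'eef_pos': array([156.81441295, 604.53643277, 209.53352159]), 'tcp_rot': array([-3.14033184e+00,  1.84699485e-05,  2.88779036e+00]), 'contact_force': array([ 0.37971518, -0.42824857, -0.52676535]), 'wrist_torque': array([-0.02628351, -0.0053794 ,  0.00378675]), 'grasp_force': 0.0, 'opening': 1.0003399837802616}
```

View pics/top0.png

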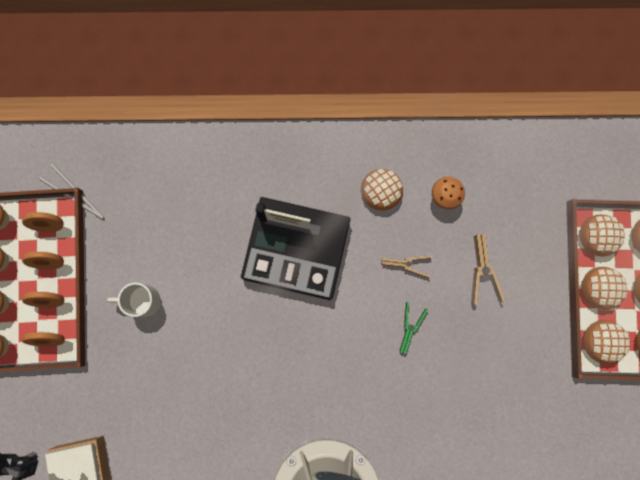

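View pics/side0.png

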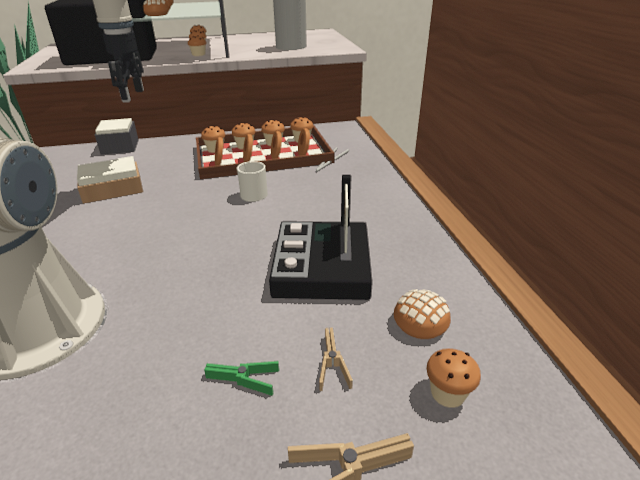

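The top view shows the printer at (297,250), with the square key at (263,265), the bar at (290,272) and the round key at (317,279). The card's free end is near (310,222). The small wooden clip has its pin at about (406,266), jaws to the left and handles to the right. The larger wooden clip at (486,270) and the green one are decoys.

```bash
cat > h.py <<'E'
import numpy as np,cv2
from rig import camera_params
def ray(n,uv,z):
    c=camera_params(n);T=np.array(c["world_from_camera"]);uv=np.atleast_2d(uv).astype(float)
    d=np.c_[uv,np.ones(len(uv))]@np.linalg.inv(c["camera_matrix"]).T@T[:3,:3].T
    o=T[:3,3]; return o+d*((z-o[2])/d[:,2])[:,None]
def blobs(m,amin=20):
    n,l,s,c=cv2.connectedComponentsWithStats(m.astype(np.uint8)); return [(c[i],s[i],l==i) for i in range(1,n) if s[i,4]>=amin]
E
python3 - <<'E'
from h import *
T=np.load("top0.npz");S=np.load("side0.npz")
np.set_printoptions(precision=1,suppress=True)
for n,D,box in(("top",T,(245,255,340,295)),("side",S,(275,215,312,275))):
    p=D["p"].astype(int);m=np.zeros(p.shape[:2],bool);x0,y0,x1,y1=box
    m[y0:y1,x0:x1]=(p.min(2)>170)[y0:y1,x0:x1]
    for c,s,_ in blobs(m,15): print(n,"key",c,s,ray(n,c,63))
p=T["p"];hsv=cv2.cvtColor(p,cv2.COLOR_RGB2HSV)
# card top
m=np.zeros(p.shape[:2],bool);m[200:240,262:316]=(p.min(2)>110)[200:240,262:316]
for c,s,l in blobs(m,10):
    print("card",c,s); r=cv2.minAreaRect(np.argwhere(l)[:,::-1].astype(np.float32));print(r,ray("top",cv2.boxPoints(r),160))
# clip
for n,D,box in(("top",T,(370,245,440,290)),("side",S,(310,320,360,395))):
    h=cv2.cvtColor(D["p"],cv2.COLOR_RGB2HSV);x0,y0,x1,y1=box
    m=np.zeros(h.shape[:2],bool);m[y0:y1,x0:x1]=(h[y0:y1,x0:x1,1]>70)&(h[y0:y1,x0:x1,2]>110)
    for c,s,l in blobs(m,10):
        r=cv2.minAreaRect(np.argwhere(l)[:,::-1].astype(np.float32));print(n,"clip",c,s,ray(n,c,22)[0]);print(ray(n,cv2.boxPoints(r),22))
    cr=D["p"][y0:y1,x0:x1]; cv2.imwrite(f"pics/{n}clip.png",cv2.resize(cr[:,:,::-1],None,fx=7,fy=7,interpolation=cv2.INTER_NEAREST)) 
a=cv2.imread("pics/topclip.png");b=cv2.imread("pics/sideclip.png")
b=b[:500];o=np.zeros((max(a.shape[0],b.shape[0])+0,800,3),np.uint8);o[:a.shape[0],:a.shape[1]]=a[:, :800];w=min(b.shape[1],800-a.shape[1]);o[:b.shape[0],a.shape[1]:a.shape[1]+w]=b[:,:w];cv2.imwrite("pics/clip0.png",o)
E
```

```text
top key [261.8 265.1] [257 261  10  10  78] [[522.  140.4  63. ]]
top key [289.3 271.8] [286 264   7  16  63] [[506.   77.6  63. ]]
top key [317.1 277.8] [313 274   9   9  64] [[491.4  14.3  63. ]]
side key [295.7 225.5] [291 223  11   6  60] [[522.5 141.   63. ]]
side key [293.8 242.1] [285 240  18   5  58] [[508.   77.5  63. ]]
side key [290.5 260.5] [285 257  12   8  61] [[491.5  15.   63. ]]
card [302.5 202.5] [279 200  37   9 174]
((297.0, 204.0), (8.0, 36.0), 90.0) [[653.   96.4 160. ]
 [652.1  18.9 160. ]
 [634.6  19.2 160. ]
 [635.5  96.5 160. ]]
card [287.6 215. ] [265 209  45  13 139]
((287.1095275878906, 215.02525329589844), (45.3466682434082, 3.148033380508423), 12.994616508483887) [[628.3 127.3 160. ]
 [634.9 125.8 160. ]
 [611.6  31.2 160. ]
 [605.   32.8 160. ]]
top clip [404.8 263.5] [382 256  49  22 287] [ 525.7 -194.7   22. ]
[[ 544.3 -141.3   22. ]
 [ 542.9 -255.1   22. ]
 [ 493.1 -253.1   22. ]
 [ 494.5 -139.8   22. ]]
side clip [331.4 357.9] [319 328  33  63 562] [ 522.9 -208.6   22. ]
[[ 510.2 -138.6   22. ]
 [ 566.9 -145.2   22. ]
 [ 540.  -272.3   22. ]
 [ 491.1 -266.2   22. ]]
```

View pics/clip0.png

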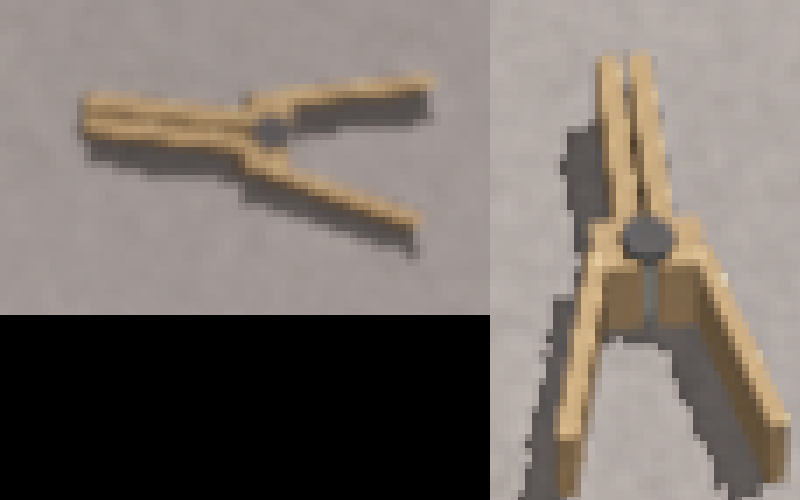

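The crops show the clip's pin at top pixel (408.6,263.9) and side pixel (332.6,354.3). The shut jaw tips are at top (381.5,261.6). The card's visible extent doesn't match the keys' frame, so I'll zoom in on the printer.

Run:
```python
from h import *
np.set_printoptions(precision=1,suppress=True)
T=np.load("top0.npz");S=np.load("side0.npz")
a=T["p"][190:305,235:355];b=S["p"][165:305,262:382]
a=cv2.resize(a,None,fx=3.3,fy=4.2,interpolation=0);b=cv2.resize(b,None,fx=3.3,fy=4.2,interpolation=0)
o=np.zeros((600,800,3),np.uint8);o[:a.shape[0],:396]=a[:600,:396];o[:b.shape[0],400:796]=b[:600,:396];cv2.imwrite("pics/pr0.png",o[:,:,::-1])
print(ray("top",(408.6,263.9),22),ray("side",(332.6,354.3),22),ray("top",(381.5,261.6),22),ray("side",((622-490)/7+310,55/7+320),22))
def proj(n,P):
    c=camera_params(n);W=np.linalg.inv(c["world_from_camera"]);q=W[:3,:3]@P+W[:3,3];q=np.array(c["camera_matrix"])@q;return q[:2]/q[2]
ya=np.array([.2365,.9716,0]);xa=np.array([.9716,-.2365,0]);C=np.array([507,77.5,0])+60*xa
for n in("top","side"):
  for y in(-50,50,80,98):
    for z in(50,160,175): print(n,y,z,proj(n,C+50*xa+y*ya+[0,0,z]))
```

```text
[[ 524.7 -203.7   22. ]] [[ 526.6 -201.6   22. ]] [[ 531.  -139.7   22. ]] [[ 534.  -141.5   22. ]]
top -50 50 [321.1 230.8]
top -50 160 [322.8 222.8]
top -50 175 [323.1 221.7]
top 50 50 [279.3 221.2]
top 50 160 [277.4 212.5]
top 50 175 [277.1 211.2]
top 80 50 [266.8 218.4]
top 80 160 [263.8 209.4]
top 80 175 [263.3 208. ]
top 98 50 [259.3 216.6]
top 98 160 [255.6 207.5]
top 98 175 [255.1 206.2]
side -50 50 [345.9 262. ]
side -50 160 [347.3 215.2]
side -50 175 [347.5 208.3]
side 50 50 [345.1 234.7]
side 50 160 [346.4 190.2]
side 50 175 [346.6 183.7]
side 80 50 [344.9 227.3]
side 80 160 [346.1 183.6]
side 80 175 [346.3 177.2]
side 98 50 [344.8 223.1]
side 98 160 [346.  179.8]
side 98 175 [346.2 173.4]
```

View pics/pr0.png

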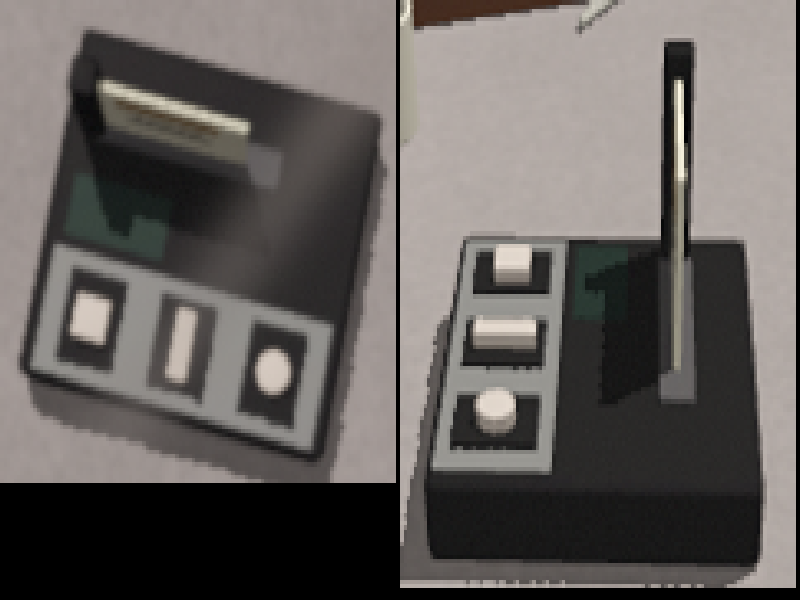

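The card spans printer y of -20 to +80, up against the post. Its free edge is therefore at about (609,32), which agrees with the measured end at (608,32). Next I'll work out the move to the round key.

```bash
cat > go.py <<'E'
import sys,numpy as np
from scipy.spatial.transform import Rotation as R
from rig import sensors
s=sensors.sense();r=R.from_euler("xyz",s["tcp_rot"])
x,y,z,yaw=map(float,sys.argv[1:5])
t=R.from_euler("xyz",[np.pi,0,yaw])
print("t",s["clock"],"turn",np.round((r.inv()*t).as_rotvec(),4),"shift m",np.round(r.inv().apply(np.array([x,y,z])-s["eef_pos"])/1000,4),"q",np.round(s["qpos"],2),"F",np.round(s["contact_force"],1),s["opening"],s["grasp_force"])
E
python3 go.py 491.5 14.7 120 1.332
```

```text
t 0.1 turn [-1.0000e-03  1.0000e-03  1.5558e+00] shift m [-0.4721 -0.4868  0.0902] q [ 1.31  0.35  1.63 -0.    1.16 -0.  ] F [ 0.4 -0.4 -0.5] 1.0003399837802616 0.0
```

Units first: shifts go in shares of 60 cm and turns go in shares of 2 pi rad. So -0.487 m is -0.8117, -0.472 m is -0.7867, 1.556 rad is 0.2476.

Emit:
{"op": "move_arm", "data": {"motion": [[0, 0, 0.2476, -0.7867, -0.8117, 0.15, 0], [0, 0, 0.2476, -0.7867, -0.8117, 0.15, 0], [0, 0, 0.2476, -0.7867, -0.8117, 0.15, 0], [0, 0, 0.2476, -0.7867, -0.8117, 0.15, 0], [0, 0, 0.2476, -0.7867, -0.8117, 0.15, 0], [0, 0, 0.2476, -0.7867, -0.8117, 0.15, 0], [0, 0, 0.2476, -0.7867, -0.8117, 0.15, 0], [0, 0, 0.2476, -0.7867, -0.8117, 0.15, 0]], "grip_force": 30}}

```text
clock: 1.1
eef_pos: [402.1, 172.1, 144.2]
tcp_rot: [3.141, -0.0, 1.382]
contact_force: [0.9, 0.7, -0.3]
opening: -0.0
grasp_force: 0.0
```

```bash
python3 go.py 491.5 14.7 85 1.332
```

```text
t 1.1 turn [ 0.0004 -0.0003  0.0498] shift m [-0.1378  0.1173  0.0593] q [0.4  0.14 2.08 0.   0.91 0.59] F [ 0.9  0.7 -0.3] -0.0003611528089004138 0.0
```

Converted, -0.138 m is -0.23, 0.117 m is 0.195, 0.05 rad is 0.008.

Emit:
{"op": "move_arm", "data": {"motion": [[0, 0, 0.008, -0.23, 0.195, 0.0667, 0], [0, 0, 0.008, -0.23, 0.195, 0.0667, 0], [0, 0, 0.008, -0.23, 0.195, 0.0983, 0], [0, 0, 0.008, -0.23, 0.195, 0.0983, 0], [0, 0, 0.008, -0.23, 0.195, 0.0983, 0], [0, 0, 0.008, -0.23, 0.195, 0.0983, 0]]}}

```text
clock: 1.85
eef_pos: [491.1, 17.9, 85.9]
tcp_rot: [3.141, -0.0, 1.339]
contact_force: [-0.2, -0.5, 0.4]
opening: -0.0
grasp_force: 0.0
```

```bash
python3 go.py 491.5 14.7 58 1.332
```

```text
t 1.85 turn [ 0.0003 -0.0003  0.007 ] shift m [-0.003   0.0011  0.0279] q [0.03 0.31 2.02 0.   0.81 0.26] F [-0.2 -0.5  0.4] -3.7444598135562695e-05 0.0
```

Converted, 0.0275 m is 0.0458, -0.003 m is -0.005, 0.007 rad is 0.0011.

Emit:
{"op": "move_arm", "data": {"motion": [[0, 0, 0.0011, -0.005, 0.0017, 0, 0], [0, 0, 0.0011, -0.005, 0.0017, 0.025, 0], [0, 0, 0.0011, -0.005, 0.0017, 0.0367, 0], [0, 0, 0.0011, -0.005, 0.0017, 0.0417, 0], [0, 0, 0.0011, -0.005, 0.0017, 0.0458, 0], [0, 0, 0.0011, -0.005, 0.0017, 0.0458, 0], [0, 0, 0.0011, -0.005, 0.0017, 0.0458, 0]]}}

```text
clock: 2.72
eef_pos: [491.9, 13.7, 58.1]
tcp_rot: [3.141, -0.0, 1.331]
contact_force: [-0.3, 0.2, -0.7]
opening: 0.004
grasp_force: 0.0
```

```bash
python3 go.py 491.5 14.7 57.5 1.332
```

```text
t 2.725 turn [ 0.0003 -0.0001 -0.0012] shift m [ 0.0009 -0.0006  0.0006] q [ 0.02  0.36  2.04 -0.    0.74  0.26] F [-0.3  0.2 -0.7] 0.004455559939855981 0.0
```

```bash
python3 - <<'E'
from rig import grab_frame
import cv2,numpy as np
s=grab_frame("side")[0][170:300,240:400];cv2.imwrite("pics/s1.png",cv2.resize(s[:,:,::-1],None,fx=4.5,fy=4.5,interpolation=0))
E
python3 go.py 491.5 14.7 57.5 1.332
```

```text
t 2.775 turn [ 0.0003 -0.0001 -0.0013] shift m [ 0.0009 -0.0006  0.0006] q [0.02 0.36 2.04 0.   0.74 0.26] F [ 0.   0.5 -0.5] 0.0016991412286590979 0.0
```

View pics/s1.png

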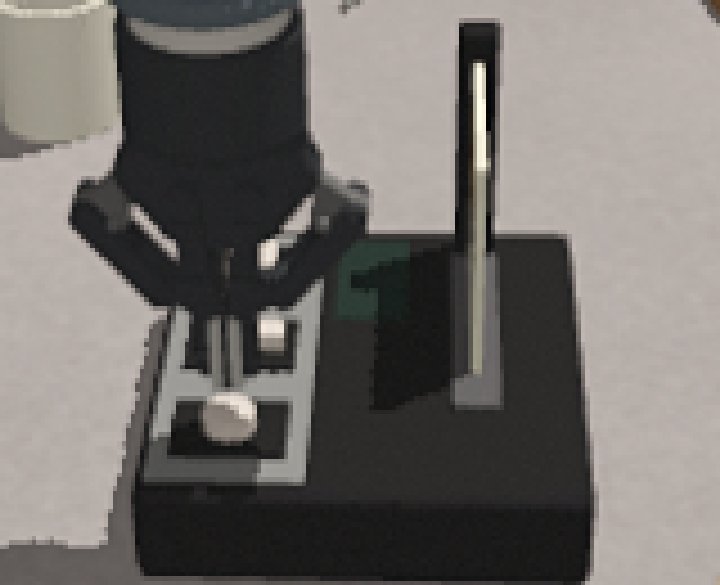

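The side view shows the finger tips ending at pixel (291,255), behind or above the round key at (291,262), which is still up. I'll use depth to locate the tips.

```bash
cat >> h.py <<'E'
def pt(n,d,u,v):
    c=camera_params(n);T=np.array(c["world_from_camera"]);K=np.array(c["camera_matrix"])
    q=np.linalg.inv(K)@[u,v,1]*d[v,u]; return T[:3,:3]@q+T[:3,3]
E
python3 - <<'E'
from h import *
from rig import grab_frame
np.set_printoptions(precision=1,suppress=True)
p,d=grab_frame("side")
for u in (286,288,290,291,292): 
  for v in range(244,268,3): print(u,v,p[v,u],pt("side",d,u,v))
E
```

```text
286 244 [92 91 87] [483.8   8.  108.7]
286 247 [75 73 71] [483.5   9.2 100.9]
286 250 [72 70 67] [483.2   9.5  93.6]
286 253 [111 109 107] [488.   57.   52.2]
286 256 [153 152 148] [486.9  50.7  49.1]
286 259 [156 148 139] [483.3  21.2  63.4]
286 262 [137 129 121] [482.   11.9  63. ]
286 265 [138 130 122] [481.2   8.6  58.1]
288 244 [113 110 104] [487.1   3.8 111. ]
288 247 [113 110 105] [486.9   5.  103.2]
288 250 [115 112 106] [486.7   6.3  95.3]
288 253 [117 114 108] [486.3   5.5  88.8]
288 256 [128 127 123] [490.4  45.   52.7]
288 259 [194 183 173] [486.8  16.8  66. ]
288 262 [134 125 118] [485.9  11.2  62.9]
288 265 [142 132 124] [484.9   5.8  59.6]
290 244 [76 74 70] [491.    4.  110.3]
290 247 [63 62 59] [490.5   3.2 103.9]
290 250 [56 54 53] [490.4   4.3  96.1]
290 253 [51 51 49] [489.9   3.6  89.6]
290 256 [105 104 101] [494.5  44.7  52.2]
290 259 [205 194 184] [491.   18.5  64.2]
290 262 [133 125 118] [489.7   9.8  63.3]
290 265 [145 136 128] [488.8   5.   59.6]
291 244 [124 121 115] [493.3   7.3 107.7]
291 247 [123 121 114] [492.5   3.9 103.1]
291 250 [113 111 105] [492.3   4.7  95.5]
291 253 [106 104  99] [491.8   3.3  89.5]
291 256 [122 122 117] [496.7  45.8  51.1]
291 259 [238 227 216] [493.   18.4  63.9]
291 262 [131 122 115] [491.6   9.3  63.4]
291 265 [144 135 126] [490.7   4.9  59.3]
292 244 [117 114 108] [494.8   3.8 109.8]
292 247 [116 114 109] [494.2   1.9 104.2]
292 250 [120 118 112] [494.3   5.3  94.8]
292 253 [121 119 113] [493.7   3.   89.4]
292 256 [131 129 125] [498.7  45.6  51. ]
292 259 [236 225 215] [494.8  17.   64.7]
292 262 [150 141 132] [493.4   7.9  64.1]
292 265 [143 134 126] [492.9   6.2  58. ]
```

```bash
python3 - <<'E'
from h import *
np.set_printoptions(precision=1,suppress=True)
d=np.load("side0.npz")["d"];p=np.load("side0.npz")["p"]
for v in range(84,104,2):
  print(v,[tuple(np.round(pt("side",d,u,v)).astype(int)) for u in range(112,144,3) if d[v,u]>0 and p[v,u].max()<70])
E
python3 go.py 491.5 14.7 57.5 1.332
```

```text
84 [(np.int64(-36), np.int64(1254), np.int64(122)), (np.int64(136), np.int64(530), np.int64(297)), (np.int64(142), np.int64(535), np.int64(296)), (np.int64(150), np.int64(531), np.int64(296)), (np.int64(153), np.int64(551), np.int64(291)), (np.int64(20), np.int64(1253), np.int64(119)), (np.int64(33), np.int64(1245), np.int64(120)), (np.int64(44), np.int64(1247), np.int64(119)), (np.int64(165), np.int64(646), np.int64(265)), (np.int64(173), np.int64(645), np.int64(265))]
86 [(np.int64(-38), np.int64(1252), np.int64(115)), (np.int64(-26), np.int64(1248), np.int64(115)), (np.int64(138), np.int64(545), np.int64(288)), (np.int64(146), np.int64(541), np.int64(289)), (np.int64(151), np.int64(554), np.int64(285)), (np.int64(156), np.int64(565), np.int64(282)), (np.int64(30), np.int64(1252), np.int64(111)), (np.int64(42), np.int64(1250), np.int64(110)), (np.int64(163), np.int64(646), np.int64(260)), (np.int64(171), np.int64(645), np.int64(260))]
88 [(np.int64(-39), np.int64(1247), np.int64(109)), (np.int64(-28), np.int64(1249), np.int64(108)), (np.int64(-17), np.int64(1251), np.int64(106)), (
[... 1406 characters left out ...]
 np.int64(69)), (np.int64(-40), np.int64(1257), np.int64(66)), (np.int64(-27), np.int64(1250), np.int64(67)), (np.int64(134), np.int64(563), np.int64(253)), (np.int64(143), np.int64(554), np.int64(255)), (np.int64(152), np.int64(549), np.int64(256)), (np.int64(32), np.int64(1246), np.int64(64)), (np.int64(41), np.int64(1255), np.int64(61)), (np.int64(53), np.int64(1254), np.int64(60)), (np.int64(67), np.int64(1245), np.int64(62))]
100 [(np.int64(-51), np.int64(1250), np.int64(61)), (np.int64(-43), np.int64(1263), np.int64(57))]
102 []
t 2.825 turn [ 0.0004 -0.0001 -0.0013] shift m [ 0.0009 -0.0006  0.0006] q [ 0.02  0.36  2.04 -0.    0.74  0.26] F [-0.9  1.  -0. ] -0.00037905906806218247 0.0
```

The finger ends really sit about 26 mm behind the reported TCP, both open and shut. I'll allow for that and press under force feedback.

Converted, 0.0235 m is 0.0392, 0.022 m is 0.0367.

Emit:
{"op": "move_arm", "data": {"motion": [[0, 0, 0, 0.0017, 0, 0.02, 0], [0, 0, 0, 0.0017, 0, 0.03, 0], [0, 0, 0, 0.0017, 0, 0.0367, 0], [0, 0, 0, 0.0017, 0, 0.0392, 0], [0, 0, 0, 0.0017, 0, 0.0392, 0]]}}

```text
clock: 3.45
eef_pos: [491.9, 14.8, 36.4]
tcp_rot: [-3.141, -0.0, 1.331]
contact_force: [-10.4, 0.6, 37.3]
opening: -0.004
grasp_force: 18.8
```

```bash
python3 go.py 491.5 14.7 31.5 1.332
```

```text
t 3.45 turn [-0.0003 -0.     -0.0013] shift m [-0.0002 -0.0004  0.0049] q [0.03 0.4  2.05 0.   0.69 0.27] F [-10.4   0.6  37.3] -0.00430746413233363 18.839454436674714
```

Converted, 0.13 m is 0.2167, -0.03 m is -0.05.

Emit:
{"op": "move_arm", "data": {"motion": [[0, 0, 0, 0, 0, -0.05, 0], [0, 0, 0, 0, 0, -0.05, 0], [0, 0, 0, 0.0667, 0, -0.05, 0], [0, 0, 0, 0.15, 0, -0.05, 0], [0, 0, 0, 0.2167, 0, -0.05, 0], [0, 0, 0, 0.2167, 0, -0.05, 0], [0, 0, 0, 0.2167, 0, -0.05, 0]]}}

```text
clock: 4.32
eef_pos: [521.9, 140.5, 63.4]
tcp_rot: [-3.14, 0.001, 1.332]
contact_force: [-0.2, -0.1, -0.1]
opening: -0.003
grasp_force: 0.0
```

```bash
python3 go.py 522.2 140.7 39 1.332
```

```text
t 4.325 turn [-0.0016  0.0011 -0.0005] shift m [0.0003 0.0003 0.0244] q [ 0.26  0.41  1.93 -0.    0.8   0.5 ] F [-0.2 -0.1 -0.1] -0.003477235997944485 0.0
```

Converted, 0.026 m is 0.0433, 0.024 m is 0.04.

Emit:
{"op": "move_arm", "data": {"motion": [[0, 0, 0, 0, 0, 0.025, 0], [0, 0, 0, 0, 0, 0.035, 0], [0, 0, 0, 0, 0, 0.04, 0], [0, 0, 0, 0, 0, 0.0433, 0], [0, 0, 0, 0, 0, 0.0433, 0], [0, 0, 0, 0, 0, 0.0433, 0]]}}

```text
clock: 5.08
eef_pos: [522.8, 140.9, 38.6]
tcp_rot: [3.141, -0.0, 1.331]
contact_force: [-2.0, -2.0, 3.7]
opening: 0.002
grasp_force: 1.8
```

```bash
python3 go.py 522.2 140.7 37.5 1.332
```

```text
t 5.075 turn [ 0.0001 -0.     -0.0012] shift m [-0.0004 -0.0006  0.0011] q [ 0.26  0.45  1.94 -0.    0.75  0.5 ] F [-2.  -2.   3.7] 0.0024721752304809976 1.8040627799928188
```

Converted, 0.0025 m is 0.0042, 0.002 m is 0.0033.

Emit:
{"op": "move_arm", "data": {"motion": [[0, 0, 0, 0, 0, 0.0033, 0], [0, 0, 0, 0, 0, 0.0042, 0], [0, 0, 0, 0, 0, 0.0042, 0], [0, 0, 0, 0, 0, 0.0042, 0]]}}

```text
clock: 5.58
eef_pos: [523.1, 141.0, 36.8]
tcp_rot: [3.141, -0.0, 1.331]
contact_force: [-4.2, -2.8, 15.3]
opening: 0.003
grasp_force: 7.2
```

```bash
python3 go.py 507 77.5 64 1.332
```

```text
t 5.575 turn [ 0.0006 -0.0002 -0.0011] shift m [-0.0655 -0.0005 -0.0272] q [ 0.26  0.46  1.94 -0.    0.74  0.5 ] F [-4.2 -2.8 15.3] 0.0034516846987532063 7.244416255562101
```

Bottomed at 15 N. Next is the bar key.

Converted, -0.0655 m is -0.1092, -0.003 m is -0.005.

Emit:
{"op": "move_arm", "data": {"motion": [[0, 0, 0, 0, 0, -0.0433, 0], [0, 0, 0, 0, 0, -0.0433, 0], [0, 0, 0, -0.0667, 0, -0.0433, 0], [0, 0, 0, -0.1092, 0, -0.0433, 0], [0, 0, 0, -0.1092, 0, -0.0433, 0], [0, 0, 0, -0.1092, 0, -0.0167, 0], [0, 0, 0, -0.1092, 0, -0.005, 0], [0, 0, 0, -0.1092, 0, -0.0017, 0]]}}

```text
clock: 6.58
eef_pos: [507.4, 78.0, 36.6]
tcp_rot: [-3.141, 0.0, 1.332]
contact_force: [-5.1, -1.5, 24.2]
opening: 0.005
grasp_force: 11.8
```

Emit:
{"op": "move_arm", "data": {"motion": [[0, 0, 0, 0, 0, 0.0017, 0], [0, 0, 0, 0, 0, 0.0017, 0], [0, 0, 0, 0, 0, 0.0017, 0]]}}

```text
clock: 6.95
eef_pos: [507.4, 78.0, 36.7]
tcp_rot: [-3.142, -0.0, 1.332]
contact_force: [-4.4, -0.1, 19.7]
opening: 0.0
grasp_force: 10.0
```

```bash
python3 go.py 521 -244.4 60 1.46
```

```text
t 6.95 turn [-1.000e-04 -1.000e-04 -1.285e-01] shift m [-0.31    0.0896 -0.0234] q [0.15 0.42 2.   0.   0.72 0.39] F [-4.4 -0.1 19.7] 0.0001330523965079193 10.037736743688583
```

Converted, -0.31 m is -0.5167, 0.09 m is 0.15, -0.128 rad is -0.0204.

Emit:
{"op": "move_arm", "data": {"motion": [[0, 0, 0, 0, 0, -0.05, 0], [0, 0, 0, 0, 0, -0.1, 0], [0, 0, -0.0204, -0.5167, 0.15, -0.1, 0.07], [0, 0, -0.0204, -0.5167, 0.15, -0.1, 0.07], [0, 0, -0.0204, -0.5167, 0.15, -0.1, 0.07], [0, 0, -0.0204, -0.5167, 0.15, -0.1, 0.07], [0, 0, -0.0204, -0.5167, 0.15, -0.1, 0.07], [0, 0, -0.0204, -0.5167, 0.15, -0.0667, 0.07]]}}

```text
clock: 7.95
eef_pos: [522.6, -248.8, 76.2]
tcp_rot: [3.138, 0.002, 1.456]
contact_force: [0.0, -0.3, -0.2]
opening: 0.821
grasp_force: 0.0
```

Emit:
{"op": "move_arm", "data": {"motion": [[0, 0, 0, 0, 0, 0, 0.07], [0, 0, 0, 0, 0, 0, 0.07], [0, 0, 0, 0, 0, 0, 0.07]]}}

```text
clock: 8.32
eef_pos: [521.3, -243.7, 76.2]
tcp_rot: [3.141, -0.0, 1.461]
contact_force: [-0.4, 0.6, 0.3]
opening: 0.82
grasp_force: 0.0
```

```bash
python3 - <<'E'
from rig import grab_frame
import cv2,numpy as np
p,d=grab_frame("side");np.savez("side1.npz",p=p,d=d)
s=p[240:440,240:440];cv2.imwrite("pics/s2.png",cv2.resize(s[:,:,::-1],None,fx=3,fy=3,interpolation=0))
E
python3 go.py 521 -244.4 20 1.46
```

```text
t 8.375 turn [0.0005 0.     0.0005] shift m [-0.0005 -0.0004  0.0564] q [-0.44  0.44  1.85  0.    0.85 -0.33] F [0.4 1.2 0.6] 0.816068189336559 0.0
```

View pics/s2.png

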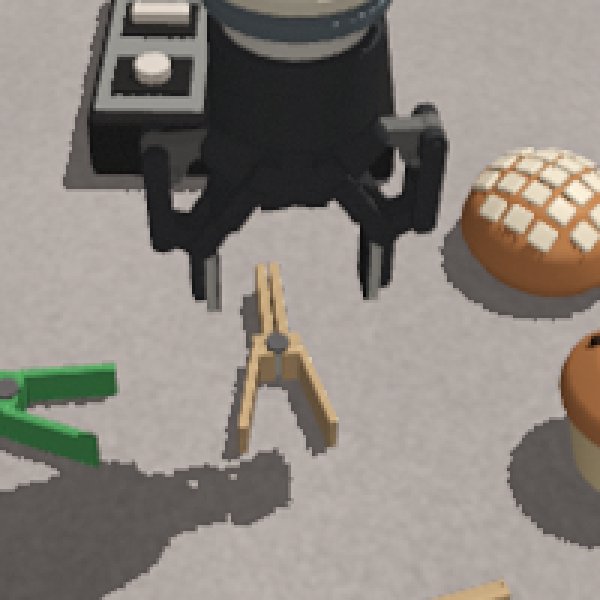

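The fingers are open above the handles, with tips at side pixels (310,341) and (363,338). I'll get their height and centre from depth.

Run:
```python
from h import *
np.set_printoptions(precision=1,suppress=True)
D=np.load("side1.npz");d=D["d"]
for u in(306,309,311,362,364,366):
  for v in(328,332,335,337,339,341): print(u,v,D["p"][v,u],pt("side",d,u,v))
```

```text
306 328 [33 34 35] [ 476.9 -245.3  136.5]
306 332 [36 36 38] [ 476.8 -244.6  127.8]
306 335 [33 34 33] [ 476.4 -246.1  123.4]
306 337 [34 33 34] [ 476.4 -245.7  119. ]
306 339 [21 22 25] [ 476.5 -244.1  113.2]
306 341 [176 168 163] [ 491.8 -144.7    1.6]
309 328 [118 116 110] [ 480.6 -248.8  139.1]
309 332 [118 115 109] [ 480.4 -248.9  131.4]
309 335 [118 115 109] [ 480.2 -249.2  125.7]
309 337 [119 116 110] [ 480.4 -247.9  120.4]
309 339 [110 108 103] [ 479.9 -250.2  118.7]
309 341 [104 102  97] [ 480.1 -248.5  112.9]
311 328 [106 104  99] [ 483.3 -250.   139.7]
311 332 [106 104  99] [ 483.2 -249.5  131.4]
311 335 [107 105 100] [ 483.1 -249.4  125.3]
311 337 [108 106 100] [ 482.9 -249.8  121.8]
311 339 [109 107 101] [ 483.2 -247.6  115.3]
311 341 [110 108 102] [ 482.6 -250.5  114.4]
362 328 [32 30 30] [ 555.7 -257.2  131.5]
362 332 [48 47 45] [ 556.1 -257.1  123.4]
362 335 [51 50 49] [ 556.6 -256.4  116.5]
362 337 [58 56 53] [ 556.5 -257.3  113.3]
362 339 [81 78 74] [ 557.  -256.6  108.3]
362 341 [184 176 170] [ 588.5 -165.8    2.1]
364 328 [118 115 109] [ 559.2 -255.7  129.3]
364 332 [117 114 108] [ 558.4 -259.2  125. ]
364 335 [116 113 107] [ 559.2 -257.7  117.2]
364 337 [114 111 105] [ 559.6 -257.2  112.5]
364 339 [133 128 123] [ 559.8 -257.3  108.5]
364 341 [178 170 166] [ 592.1 -165.9    1.4]
366 328 [108 105  99] [ 561.7 -257.3  130.3]
366 332 [97 94 90] [ 562.1 -257.1  122.1]
366 335 [85 83 79] [ 562.  -258.3  117.2]
366 337 [161 154 149] [ 599.  -155.6   -0.7]
366 339 [165 157 153] [ 596.8 -162.3    1.7]
366 341 [178 170 166] [ 595.9 -165.9    0.5]
```

Centred on the handles. The tips are about 34 mm behind the reported TCP at this opening, so I'll descend to a reported z of about -22.

Emit:
{"op": "move_arm", "data": {"motion": [[0, 0, 0, -0.0008, 0, 0.0667, 0.066], [0, 0, 0, -0.0008, 0, 0.125, 0.066], [0, 0, 0, -0.0008, 0, 0.15, 0.066], [0, 0, 0, -0.0008, 0, 0.1583, 0.066], [0, 0, 0, -0.0008, 0, 0.1633, 0.066], [0, 0, 0, -0.0008, 0, 0.1633, 0.066]]}}

```text
clock: 9.12
eef_pos: [521.5, -245.9, -21.3]
tcp_rot: [3.14, 0.0, 1.459]
contact_force: [1.0, -0.0, -0.4]
opening: 0.774
grasp_force: 0.0
```

```bash
python3 - <<'E'
from h import *
from rig import grab_frame
p,d=grab_frame("side")
s=p[290:420,260:420];cv2.imwrite("pics/s3.png",cv2.resize(s[:,:,::-1],None,fx=4,fy=4,interpolation=0))
E
python3 go.py 521 -244.4 -22 1.46
```

```text
t 9.175 turn [ 0.0013  0.0005 -0.0012] shift m [ 0.0015 -0.0007  0.0008] q [-0.44  0.59  1.88 -0.    0.67 -0.33] F [ 0.3  0.4 -1.3] 0.7737424087447607 0.0
```

View pics/s3.png

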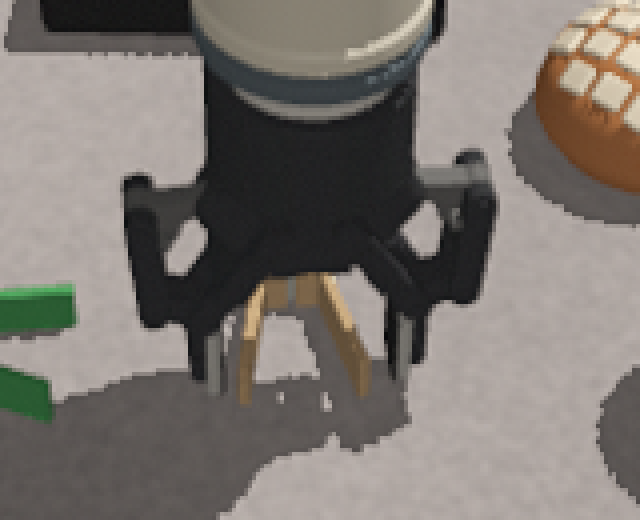

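The fingers straddle both handles, tips low, at crop (215,390) and (400,390). Closing now.

Converted, 0.001 m is 0.0017.

Emit:
{"op": "move_arm", "data": {"motion": [[0, 0, 0, 0.0017, 0, 0, 0.045], [0, 0, 0, 0.0017, 0, 0, 0.035], [0, 0, 0, 0.0017, 0, 0, 0.015], [0, 0, 0, 0.0017, 0, 0, 0.015], [0, 0, 0, 0.0017, 0, 0, 0.015], [0, 0, 0, 0.0017, 0, 0, 0.015], [0, 0, 0, 0.0017, 0, 0, 0.015], [0, 0, 0, 0.0017, 0, 0, 0.015]], "grip_force": 50}}

```text
clock: 10.18
eef_pos: [522.6, -245.5, -20.2]
tcp_rot: [3.138, 0.001, 1.459]
contact_force: [-1.5, -0.6, 14.3]
opening: 0.295
grasp_force: 52.1
```

Converted, -0.094 m is -0.1567, -0.08 m is -0.1333.

Emit:
{"op": "move_arm", "data": {"motion": [[0, 0, 0, 0, 0, -0.0083, 0.015], [0, 0, 0, 0, 0, -0.0333, 0.015], [0, 0, 0, 0, 0, -0.0833, 0.015], [0, 0, 0, 0, 0, -0.1333, 0.015], [0, 0, 0, 0, 0, -0.1567, 0.015], [0, 0, 0, 0, 0, -0.1567, 0.015], [0, 0, 0, 0, 0, -0.1567, 0.015], [0, 0, 0, 0, 0, -0.1567, 0.015]]}}

```text
clock: 11.18
eef_pos: [520.3, -244.3, 70.8]
tcp_rot: [-3.14, -0.001, 1.459]
contact_force: [0.9, -0.7, -0.4]
opening: 0.298
grasp_force: 50.9
```

```bash
python3 - <<'E'
from h import *
from rig import grab_frame
p,d=grab_frame("side");np.savez("side2.npz",p=p,d=d)
q,e=grab_frame("top");np.savez("top2.npz",p=q,d=e)
s=cv2.resize(p[220:340,270:390],None,fx=3.3,fy=4.2,interpolation=0);t=cv2.resize(q[220:320,370:470],None,fx=4,fy=4,interpolation=0)
o=np.zeros((504,800,3),np.uint8);o[:,:396]=s;o[:400,400:]=t;cv2.imwrite("pics/s4.png",o[:,:,::-1])
E
python3 go.py 521 -244.4 72 1.46
```

```text
t 11.275 turn [-0.0014 -0.0005 -0.0012] shift m [ 0.0001  0.0004 -0.001 ] q [-0.44  0.45  1.85 -0.    0.85 -0.33] F [ 0.6 -0.3 -0.6] 0.29614724208620885 50.92526078224182
```

View pics/s4.png

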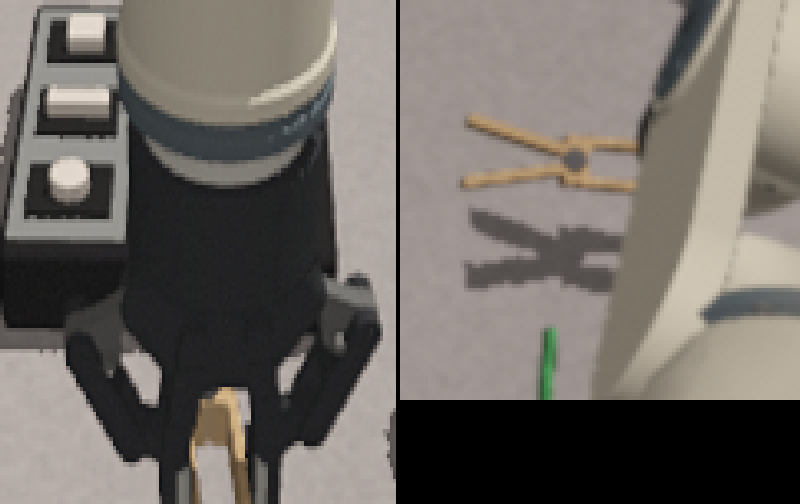

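The clip is held wide open. In the top view, the pin is at (413.8,260) and the jaw tips are at (387.5,250.5) and (386.5,266). I'll compute its pose relative to the tool and the move to the card.

Run:
```python
from h import *
np.set_printoptions(precision=1,suppress=True)
D=np.load("top2.npz");d=D["d"]
h=cv2.cvtColor(D["p"],cv2.COLOR_RGB2HSV)
print("pin",pt("top",d,414,260),pt("top",d,413,260))
m=np.zeros(d.shape,bool);m[244:272,383:431]=((h[...,1]>70)&(h[...,2]>110))[244:272,383:431]
P=np.array([pt("top",d,u,v) for v,u in np.argwhere(m)]);
ok=P[:,2]>80;P=P[ok];print(len(P),np.median(P[:,2]))
A=np.c_[P[:,0],P[:,1],np.ones(len(P))];print("plane",np.linalg.lstsq(A,P[:,2],rcond=None)[0].round(3))
z=np.median(P[:,2])
pin=ray("top",(413.7,260),z)[0];a,b=ray("top",[(387.5,250.3),(386.5,266)],z);print(pin,a,b)
v=(a+b)/2-pin;print("len",np.hypot(*v[:2]),"yaw",np.arctan2(v[1],v[0]),"gap",np.linalg.norm(a-b))
```

```text
pin [ 524.8 -199.6  110.1] [ 524.4 -196.4  115. ]
254 111.48540473187734
plane [  -4.     1.5 2491.5]
[ 524.7 -198.6  111.5] [ 547.  -141.3  111.5] [ 512.1 -138.   111.5]
len 59.1641502602268 yaw 1.4887157581282544 gap 35.02747385161102
```

```bash
python3 go.py 570.8 -126.4 74 1.325
```

```text
t 11.275 turn [-0.0014 -0.0004  0.1338] shift m [ 0.1229  0.0367 -0.003 ] q [-0.44  0.45  1.85 -0.    0.85 -0.33] F [ 0.6 -0.3 -0.6] 0.29614724208620885 50.92526078224182
```

Converted, 0.123 m is 0.205, 0.11 m is 0.1833, 0.134 rad is 0.0213.

Emit:
{"op": "move_arm", "data": {"motion": [[0, 0, 0.0064, 0.05, 0.0167, -0.005, 0.015], [0, 0, 0.0127, 0.1, 0.03, -0.005, 0.015], [0, 0, 0.0175, 0.15, 0.045, -0.005, 0.015], [0, 0, 0.0213, 0.1833, 0.0567, -0.005, 0.015], [0, 0, 0.0213, 0.205, 0.0617, -0.005, 0.015], [0, 0, 0.0213, 0.205, 0.0617, -0.005, 0.015], [0, 0, 0.0213, 0.205, 0.0617, -0.005, 0.015], [0, 0, 0.0213, 0.205, 0.0617, -0.005, 0.015]]}}

```text
clock: 12.28
eef_pos: [571.2, -127.3, 74.9]
tcp_rot: [-3.141, 0.0, 1.324]
contact_force: [-0.5, 0.3, -1.1]
opening: 0.302
grasp_force: 50.9
```

```bash
python3 - <<'E'
from h import *
from rig import grab_frame
q,e=grab_frame("top");np.savez("top3.npz",p=q,d=e)
t=cv2.resize(q[195:295,255:385],None,fx=6,fy=6,interpolation=0)
cv2.imwrite("pics/t5.png",t[:,:,::-1])
E
python3 go.py 589.7 -48.7 74 1.325
```

```text
t 12.325 turn [-0.0001  0.0001 -0.0009] shift m [ 0.0806 -0.0013  0.0009] q [-0.22  0.45  1.83 -0.    0.86  0.03] F [ 0.4  0.2 -1.4] 0.2947055486489763 50.93645989894867
```

View pics/t5.png

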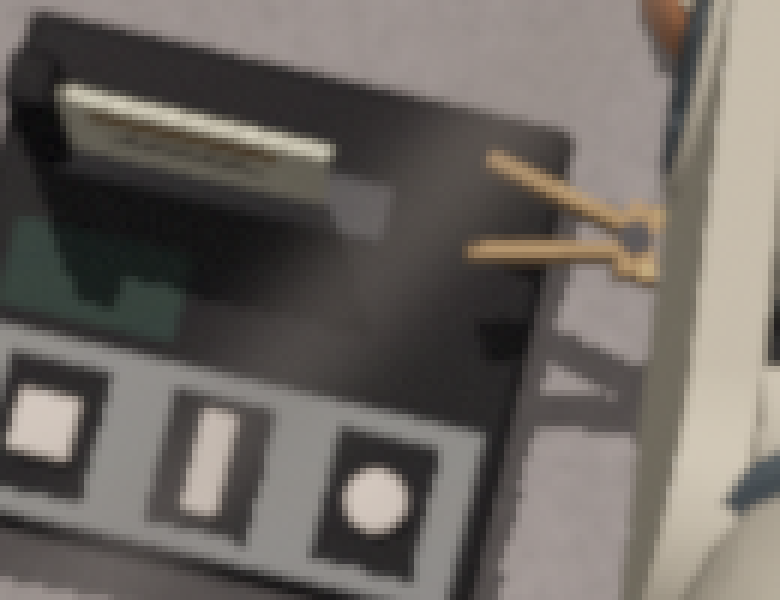

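The open jaws point at the card's free edge. In full-image pixels, the pin is at (361,234.5), the tips at (336.7,221.3) and (333.3,236.7), and the card's top corner at (310.7,219.5). I'll check the alignment numerically.

Run:
```python
from h import *
np.set_printoptions(precision=2,suppress=True)
z=115.5
pin,a,b=ray("top",[(361,234.5),(336.7,221.3),(333.3,236.7)],z);m=(a+b)/2
v=(m-pin)[:2];yaw=np.arctan2(v[1],v[0]);u=v/np.hypot(*v);n=np.array([-u[1],u[0]])
e=ray("top",(310.7,219.5),160)[0]
print(pin,m,np.hypot(*v),yaw,"edge",e)
for E in (e[:2],np.array([608.8,32.1])):
  w=E-pin[:2];print("edge in clip x,y",w@u,w@n,"with yaw 1.325",w@[.2434,.9699],w@[-.9699,.2434])
```

```text
[582.45 -83.03 115.5 ] [595.48 -25.65 115.5 ] 58.83472558232785 1.3474810984753738 edge [609.62  28.74 160.  ]
edge in clip x,y 115.01389342346943 -1.7478578715685629 with yaw 1.325 115.02115354696065 0.8471554277218019
edge in clip x,y 118.10426394180185 -0.20323199282302795 with yaw 1.325 118.07581548613358 2.4610629646312745
```

Emit:
{"op": "move_arm", "data": {"motion": [[0, 0, 0, 0.02, 0, 0, 0.015], [0, 0, 0, 0.04, 0, 0, 0.015], [0, 0, 0, 0.06, 0, 0, 0.015], [0, 0, 0, 0.08, 0, 0, 0.015], [0, 0, 0, 0.0967, 0, 0, 0.015], [0, 0, 0, 0.11, 0, 0, 0.015], [0, 0, 0, 0.11, 0, 0, 0.015]]}}

```text
clock: 13.2
eef_pos: [587.8, -62.0, 74.9]
tcp_rot: [-3.142, 0.0, 1.326]
contact_force: [0.3, -1.1, -0.1]
opening: 0.298
grasp_force: 50.9
```

```bash
python3 - <<'E'
from h import *
from rig import grab_frame
q,e=grab_frame("top");np.savez("top4.npz",p=q,d=e)
t=cv2.resize(q[195:265,255:365],None,fx=7,fy=7,interpolation=0)
cv2.imwrite("pics/t6.png",t[:,:,::-1])
E
python3 go.py 589.7 -48.7 74 1.325
```

```text
t 13.25 turn [-0.      0.0001  0.0003] shift m [ 0.0138 -0.0013  0.0009] q [-0.11  0.46  1.82 -0.    0.87  0.14] F [ 0.4  0.2 -0.5] 0.2955858579839505 50.936830043792725
```

View pics/t6.png

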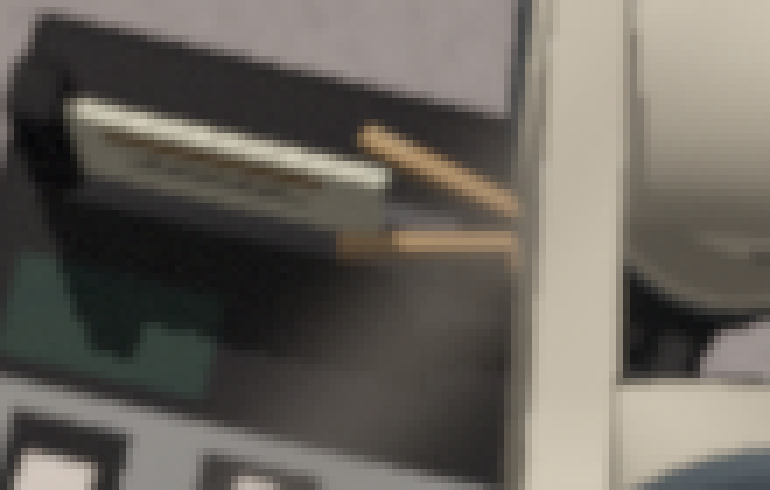

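The card edge lies between the jaws, centred and not touched. I'll go 12 mm further in.

Converted, 0.012 m is 0.02, -0.0005 m is -0.0008.

Emit:
{"op": "move_arm", "data": {"motion": [[0, 0, 0, 0.0083, -0.0008, 0, 0.015], [0, 0, 0, 0.015, -0.0008, 0, 0.015], [0, 0, 0, 0.02, -0.0008, 0, 0.015], [0, 0, 0, 0.02, -0.0008, 0, 0.015], [0, 0, 0, 0.02, -0.0008, 0, 0.015], [0, 0, 0, 0.02, -0.0008, 0, 0.015], [0, 0, 0, 0.02, -0.0008, 0, 0.015]]}}

```text
clock: 14.12
eef_pos: [590.0, -50.9, 74.9]
tcp_rot: [-3.142, 0.0, 1.325]
contact_force: [0.5, 0.4, -1.0]
opening: 0.296
grasp_force: 50.9
```

```bash
python3 - <<'E'
from h import *
from rig import grab_frame
q,e=grab_frame("top")
h=cv2.cvtColor(q,cv2.COLOR_RGB2HSV)
m=np.zeros(e.shape,bool);m[205:240,290:332]=((h[...,1]>75)&(h[...,2]>90))[205:240,290:332]
for c,s,l in blobs(m,8):
    v,u=np.argwhere(l).T;i=u.argmin();print(s,"tip",u[i],v[u==u[i]],"at right",v[u==u.max()],ray("top",(u[i],v[u==u[i]].mean()),115.5))
q=grab_frame("side")[0];cv2.imwrite("pics/s7.png",cv2.resize(q[160:310,260:400],None,fx=4,fy=4,interpolation=0)[:,:,::-1])
E
python3 go.py 589.7 -48.7 74 1.325
```

```text
[301 212  21  12  87] tip 301 [213 214] at right [221 222 223] [[631.21222139  49.33019276 115.5       ]]
[299 227  24   4  60] tip 299 [227 228] at right [228] [[599.73754449  54.13234477 115.5       ]]
t 14.225 turn [ 0.0001  0.     -0.0003] shift m [ 0.002  -0.0009  0.0009] q [-0.09  0.46  1.81 -0.    0.87  0.16] F [ 0.9  0.7 -0.3] 0.2974658099476919 50.936041474342346
```

View pics/s7.png

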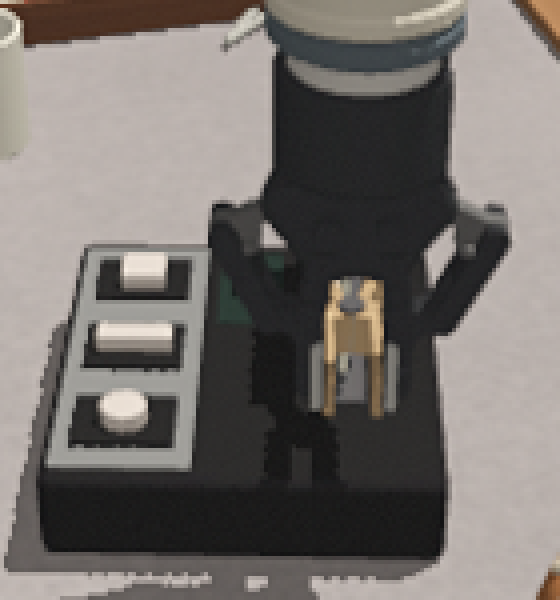

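The side view shows the clip held level and squeezed open around the card edge, with all keys up. The edge sits about 40 mm from the pin and 1–2 mm off the jaws' middle, and there is no contact force. Handing in.

```bash
python3 -c "
from rig import order
print(order.sign_off())"
```

```text
the job is handed in; nothing more can be done
None
```

The job is handed in, with no verdict shown: I pressed the round, square and bar keys in order, and the arm is holding the clip squeezed open and level around the card's free edge, about 40 mm from the pin, with no contact force measured.

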